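Put the ink rollers away in the rack by width

ROBOT

A 6-joint arm with a two-finger parallel gripper is mounted at the origin on a cart in front of the work surface, level with it; the furniture and walls round the work are solid. World frame = base frame: x ahead of the robot, y to its left, z up, the work surface at z = 0. Lengths are in m, angles in degrees, forces in N, time in s.
With the tool pointing down it reaches from about 0.375 to 0.975 m from the base axis. Payload 3.8 kg.
Tool frame: the origin (TCP) lies at the very end of the fingers, on their centre line; the grasp point (between the pads) lies 19 mm behind it; z points along the fingers, y is the line along which they close (so a half turn about z gives the same grasp; the last joint's range is limited). The gripper opens to 88 mm and grips with 3 to 60 N. Pads are 18 mm wide; open, the fingers measure 123 mm over their backs; the gripper's body (75 mm by 187 mm) begins 45 mm behind the grasp point.
Start: joints at [-2.114, 15.12, 91.902, -0, 72.978, -2.114], TCP at [0.675, -0, 0.239] pointing down, gripper open.
Joint ranges: [-150.88, 150.88], [-54.13, 125.18], [17.81, 147.31], [-75.09, 255.09], [0, 152.58], [-146.25, 146.25]. Speed limits (degrees/s): [147.25, 147.25, 180, 180, 180, 180].

INTERFACE

Orientations are given as [roll, pitch, yaw] about the fixed x, y, z axes, in that order (R = Rz(yaw) Ry(pitch) Rx(roll)).
In Python, from rig import ctrl gives the robot as it stands.
- The arm moves only by the shell command python3 -m pendant 'ROWS' [FORCE]. ROWS is text: rows parted by semicolons, each of 7 numbers parted by spaces: the opening in per cent of the stroke, from 0 (shut) to 100 (fully open), then the shift along the tool's x, y, z in m, then the turn, a rotation vector about the tool's x, y, z in rad. In form: grip tx ty tz wx wy wz; .... A call has 1 to 5 rows; each row shifts and turns the commanded pose from where the row before left it, along the tool's axes as they then stand; what a row does not reach is not made up. A row lasts 1/10 s, in which the tool goes at most 50 mm and 8.59 degrees, less where a joint would pass 70% of its speed; a pose out of reach is approached as far as the arm can. A call with a gripper value outside its range is refused whole. The fingers move at their own pace and stop on an object; FORCE is the grip in N (left out, the last holds). Time passes only in rows, so rows that do not move let the fingers close. It gives the time, the measured TCP pose, the force, the opening and the grip force at its end, in the units of the state.
- ctrl.get_state(): the state, without advancing time (a new reading comes with each control period).
- ctrl.snapshot(name): name is "side" or "top" or "wrist"; returns (picture, depth): 480x640x3 uint8, red, green, blue; 480x640 float32, m along the optical axis (not along the pixel's ray), 0 where there is no reading.
- ctrl.camera_model(name): a dict with "vfov" (degrees; the focal length in pixels is half the picture's height over the tangent of half this angle, whatever the lens; pixels are square), "cx", "cy" (the principal point, pixels), "pose" (4x4, takes a point from camera to world coordinates); the wrist camera has in their place "hand_eye" (4x4, takes a point from camera to tool coordinates, whose origin is the TCP and whose axes are the flange's). Camera axes: x right, y down, z forward; pixel columns grow to the right and rows downward; lengths in m; the calibration is good to about 2 mm. A picture is of the moment at which its call begins: read the wrist's pose just before it. camera_model takes no time and is no camera call.
- ctrl.job_done(): hands the job in; it is judged then, once.
Trained networks look in the newest picture that a camera, given by its name, has taken for a name from the list of things; names that differ only in an ending like _2 or _b are one class to them, and where a whole thing is asked for, a point or a joint stands for the part that bears it (a point fixed in the world has none). Each returns a list of dicts, best first, with "score" (0 to 1); they miss things now and then, are a little off and sometimes report something else, mostly with a low value. They report only what shows in the picture. A call takes as long as a camera call. They do not tell look-alikes from the thing itself.
- ctrl.outline_of(camera, thing): "pixels" (480x640 bool, what is visible of it) and "point" ([column, row] as shares, 0 to 1, of the picture: columns of its width, rows of its height, amid what is visible of it).
- ctrl.spot_point(camera, thing): "point" ([column, row] as shares, 0 to 1, of the picture: columns of its width, rows of its height: a listed point, or the origin of a listed thing).
The state is a dict: "clock": time; "qpos": joint angles; "dq": joint speeds; "joint_torque": joint torques, N m; "eef_pos": TCP position; "ee_rot": TCP orientation; "wrist_force": force on the tool from outside, world axes, zero at the start; "torque": the same for the moment, N m; "finger_gap": finger opening in m; "finger_force": force on a finger pad.
Only numpy, scipy, OpenCV 4.12 (cv2) and the standard library are available. Lean on these libraries where they do the work, as an engineer would, in place of code of your own. Each camera call takes 0.05 s, during which the arm holds its last target. There are 200 camera calls.

TASK

Put the four hand ink rollers away in the drying rack in order of width, one to a cradle: the widest in the cradle next to the marble ink slab, then narrower one by one to the narrowest at the far end. Each must lie in both forks of its cradle with its handle toward you and its steel ferrule in the back fork, so that the rubber hangs free behind the rack. Do not push or tip the cup of ochre paint.

Things in the scene. Friction and masses are not known exactly. Their poses are not given: they have to be found in the camera images.
- brayer_74: widest of four ink rollers: wood handle, steel ferrule, black rubber roller 74 mm wide (88 over the yoke), 26 thick. Origin: handle axis, middle of ferrule (16 thick, x -16 to 14), 16 mm above the table; +x to the roller (axle at x 48, 3 below axis), z up. Grip the waist, 21 thick, at x -37, the balance point +-10; handle 24 thick at x -72, 32 at its end x -110. Loose, 184 g.
- brayer_58: second widest of four ink rollers: wood handle, steel ferrule, black rubber roller 58 mm wide (72 over the yoke), 26 thick. Origin: handle axis, middle of ferrule (16 thick, x -16 to 14), 16 mm above the table; +x to the roller (axle at x 48, 3 below axis), z up. Grip the waist, 21 thick, at x -37, the balance point +-10; handle 24 thick at x -72, 32 at its end x -110. Loose, 168 g.
- brayer_42: third widest of four ink rollers: wood handle, steel ferrule, black rubber roller 42 mm wide (56 over the yoke), 26 thick. Origin: handle axis, middle of ferrule (16 thick, x -16 to 14), 16 mm above the table; +x to the roller (axle at x 48, 3 below axis), z up. Grip the waist, 21 thick, at x -37, the balance point +-10; handle 24 thick at x -72, 32 at its end x -110. Loose, 152 g.
- brayer_26: narrowest of four ink rollers: wood handle, steel ferrule, black rubber roller 26 mm wide (40 over the yoke), 26 thick. Origin: handle axis, middle of ferrule (16 thick, x -16 to 14), 16 mm above the table; +x to the roller (axle at x 48, 3 below axis), z up. Grip the waist, 21 thick, at x -37, the balance point +-10; handle 24 thick at x -72, 32 at its end x -110. Loose, 136 g.
- cradle_1: cradle 1 of 4 on the rack, from the robot's left: wood foot 10 mm high, two upright V forks (90 deg, mouth 46) of steel rod. Origin: underside, below back fork, 8 above table; +x away from robot, z up. Front fork at x -72; tips 48 up. Seated brayer: ferrule in back fork, handle in front fork, along +x, origin 38 above this one. Next cradle 88 mm off. Fixed.
- cradle_2: cradle 2 of 4 on the rack, from the robot's left: wood foot 10 mm high, two upright V forks (90 deg, mouth 46) of steel rod. Origin: underside, below back fork, 8 above table; +x away from robot, z up. Front fork at x -72; tips 48 up. Seated brayer: ferrule in back fork, handle in front fork, along +x, origin 38 above this one. Next cradle 88 mm off. Fixed.
- cradle_3: cradle 3 of 4 on the rack, from the robot's left: wood foot 10 mm high, two upright V forks (90 deg, mouth 46) of steel rod. Origin: underside, below back fork, 8 above table; +x away from robot, z up. Front fork at x -72; tips 48 up. Seated brayer: ferrule in back fork, handle in front fork, along +x, origin 38 above this one. Next cradle 88 mm off. Fixed.
- cradle_4: cradle 4 of 4 on the rack, from the robot's left: wood foot 10 mm high, two upright V forks (90 deg, mouth 46) of steel rod. Origin: underside, below back fork, 8 above table; +x away from robot, z up. Front fork at x -72; tips 48 up. Seated brayer: ferrule in back fork, handle in front fork, along +x, origin 38 above this one. Next cradle 88 mm off. Fixed.
- ink_slab: flat marble ink slab with dried black ink on it, 170 x 96 x 12 mm, lying beyond one end of the rack: left of cradle 1 or right of cradle 4 (a low box of pastels lies at the other end). Origin: centre of its underside. Fixed.
- paint_cup: lidded clear cup of ochre paint, 71 mm across, 55 mm high, standing on the table near the rollers. Origin: centre of its underside. Loose.
Things that resemble listed ones, but are neither listed nor needed, are in the scene too. Leave any pink look-alike of the brayer_74 alone.

How it is judged (in metres and radians):
At the end, for the whole second after the job is handed in: Every brayer is at rest in its own cradle, widths falling from the slab's end of the rack to the other: origin (ferrule) within 15 mm along and 8 mm across of the cradle's origin and 32 to 44 mm above it, handle within 0.15 rad of the cradle's direction (((world y of ink_slab above 0.2 m and (x of brayer_74 in the frame of cradle_1 between -0.015 and 0.015 m and y of brayer_74 in the frame of cradle_1 between -0.008 and 0.008 m and z of brayer_74 in the frame of cradle_1 between 0.032 and 0.044 m and angle between the x axis of brayer_74 and the x axis of cradle_1, either way round below 0.15 rad) and (x of brayer_58 in the frame of cradle_2 between -0.015 and 0.015 m and y of brayer_58 in the frame of cradle_2 between -0.008 and 0.008 m and z of brayer_58 in the frame of cradle_2 between 0.032 and 0.044 m and angle between the x axis of brayer_58 and the x axis of cradle_2, either way round below 0.15 rad) and (x of brayer_42 in the frame of cradle_3 between -0.015 and 0.015 m and y of brayer_42 in the frame of cradle_3 between -0.008 and 0.008 m and z of brayer_42 in the frame of cradle_3 between 0.032 and 0.044 m and angle between the x axis of brayer_42 and the x axis of cradle_3, either way round below 0.15 rad) and (x of brayer_26 in the frame of cradle_4 between -0.015 and 0.015 m and y of brayer_26 in the frame of cradle_4 between -0.008 and 0.008 m and z of brayer_26 in the frame of cradle_4 between 0.032 and 0.044 m and angle between the x axis of brayer_26 and the x axis of cradle_4, either way round below 0.15 rad)) or (not (world y of ink_slab above 0.2 m) and (x of brayer_74 in the frame of cradle_4 between -0.015 and 0.015 m and y of brayer_74 in the frame of cradle_4 between -0.008 and 0.008 m and z of brayer_74 in the frame of cradle_4 between 0.032 and 0.044 m and angle between the x axis of brayer_74 and the x axis of cradle_4, either way round below 0.15 rad) and (x of brayer_58 in the frame of cradle_3 between -0.015 and 0.015 m and y of brayer_58 in the frame of cradle_3 between -0.008 and 0.008 m and z of brayer_58 in the frame of cradle_3 between 0.032 and 0.044 m and angle between the x axis of brayer_58 and the x axis of cradle_3, either way round below 0.15 rad) and (x of brayer_42 in the frame of cradle_2 between -0.015 and 0.015 m and y of brayer_42 in the frame of cradle_2 between -0.008 and 0.008 m and z of brayer_42 in the frame of cradle_2 between 0.032 and 0.044 m and angle between the x axis of brayer_42 and the x axis of cradle_2, either way round below 0.15 rad) and (x of brayer_26 in the frame of cradle_1 between -0.015 and 0.015 m and y of brayer_26 in the frame of cradle_1 between -0.008 and 0.008 m and z of brayer_26 in the frame of cradle_1 between 0.032 and 0.044 m and angle between the x axis of brayer_26 and the x axis of cradle_1, either way round below 0.15 rad))) and linear speed of each of brayer_74, brayer_58, brayer_42, brayer_26 below 0.02 m/s); the robot touches nothing.
It fails at once if the cup of ochre paint was pushed more than 25 mm or tipped (distance of paint_cup from where it was at the start of the episode above 0.025 m or angle between paint_cup's own z axis and vertical above 0.5 rad).
It also fails if it takes over 93 s, if anything falls off the work surface, if the arm or the gripper's body presses on something with over 40 N, if the wrist force passes 120 N, or if a joint passes its speed limit or range.

## Working session

There is one attempt and no reset: what is moved stays moved. The work goes in short steps, Python scripts to look and compute and a shell command to move; the robot and the scene stay as the last step left them, time stands still between calls to the robot, and variables do not carry over. Pictures are saved under pics/ and viewed, at most 14 in all, crops included, and the job is handed in when it is done.

```bash
ls; mkdir -p pics
python3 - <<'E'
from rig import ctrl
import cv2,numpy as np
for n in("top","side"):
    p,d=ctrl.snapshot(n); cv2.imwrite(f"pics/{n}0.png",p[:,:,::-1]); np.save(f"pics/{n}0.npy",d)
    m=ctrl.camera_model(n); print(n,m["vfov"],m["cx"],m["cy"],np.round(m["pose"],4).tolist())
print(ctrl.get_state())
E
```

```text
pics
top 42.1946496753382 322.98009116086297 225.7762323286385 [[-0.0085, -0.9959, 0.0903, 0.4662], [-0.9999, 0.0079, -0.0072, 0.2309], [0.0065, -0.0903, -0.9959, 1.4456], [0.0, 0.0, 0.0, 1.0]]
side 48.85239637532205 326.31949501196493 238.79853724696562 [[-0.8872, -0.2088, 0.4115, 0.0941], [-0.4614, 0.4121, -0.7856, 1.1109], [-0.0056, -0.8869, -0.462, 0.559], [0.0, 0.0, 0.0, 1.0]]
{'clock': 0.1, 'qpos': array([-2.11437850e+00,  1.51639110e+01,  9.19730618e+01, -1.61412245e-03,
        7.29756733e+01, -2.11670062e+00]), 'dq': array([ 0.0096423 , -0.20274135, -0.14525903, -0.05738818, -0.08689674,
       -0.0617671 ]), 'joint_torque': array([ 2.09863060e-04, -5.03614998e+01, -3.58072400e+01,  7.29403482e-02,
        2.32994242e-02, -8.27531630e-05]), 'eef_pos': array([6.74370080e-01, 1.03000188e-05, 2.37526902e-01]), 'ee_rot': array([-1.79887374e+02, -2.61917400e-03,  9.00027936e+01]), 'wrist_force': array([ 0.21061995, -0.45971583, -0.59763769]), 'torque': array([ 0.02700828,  0.00065147, -0.006766  ]), 'finger_force': 0.0, 'finger_gap': 0.08777259730526493}
```

View pics/top0.png

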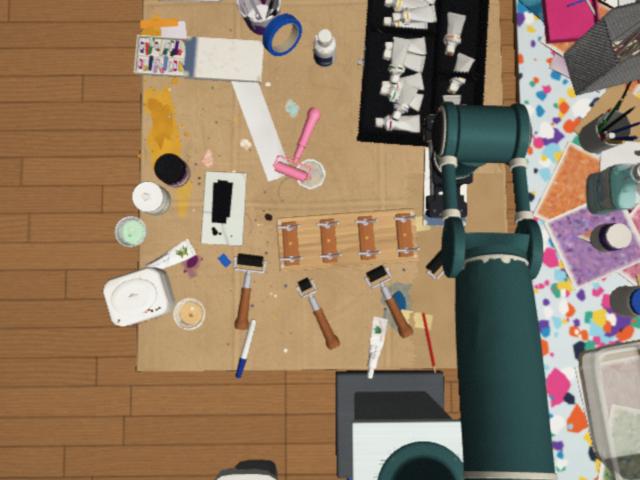

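View pics/side0.png

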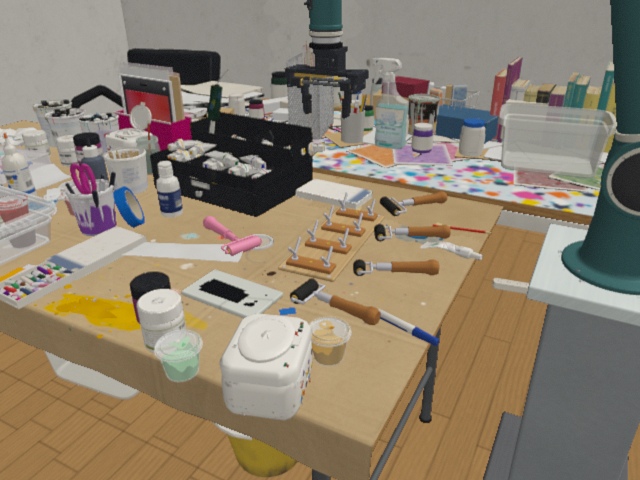

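The slab is at the left (about 222,208), so 74 goes in cradle_1. Rollers sit at (250,262), (307,286) and (377,275), with the fourth partly under the arm at (437,262). The ochre cup is at (189,313), and the pink look-alike is at (300,150). Now I'll measure these.

```bash
cat > h.py <<'E'
import numpy as np,cv2
from rig import ctrl
from scipy.spatial.transform import Rotation as Ro
def K(n):
    m=ctrl.camera_model(n); return 240/np.tan(np.radians(m["vfov"]/2)),m["cx"],m["cy"],m
def T(n):
    m=ctrl.camera_model(n)
    if "pose" in m: return np.array(m["pose"])
    s=ctrl.get_state(); A=np.eye(4); A[:3,:3]=Ro.from_euler("xyz",s["ee_rot"],degrees=True).as_matrix(); A[:3,3]=s["eef_pos"]
    return A@np.array(m["hand_eye"])
def cloud(n,d,P=None):
    f,cx,cy,_=K(n); v,u=np.mgrid[:480,:640]; P=T(n) if P is None else P
    c=np.stack([(u-cx)/f*d,(v-cy)/f*d,d],-1); return c@P[:3,:3].T+P[:3,3]
def ray(n,u,v,z,P=None):
    f,cx,cy,_=K(n); P=T(n) if P is None else P
    r=P[:3,:3]@np.array([(u-cx)/f,(v-cy)/f,1]); return P[:3,3]+r*(z-P[2,3])/r[2]
E
python3 - <<'E'
from h import *
for n in("top","side"):
  p,d=ctrl.snapshot(n); W=cloud(n,d)
  for t in["brayer_74","brayer_58","brayer_42","brayer_26","cradle_1","ink_slab","paint_cup"]:
    if n=="side" and t in("ink_slab","paint_cup"): continue
    for r in ctrl.outline_of(n,t)[:6]:
        m=r["pixels"]&(d>0); q=W[m]; q=q[q[:,2]>-.02]
        if len(q)<10: continue
        c=np.array(r["point"])*[640,480]
        # handle axis
        e=cv2.minAreaRect((q[:,:2]*1000).astype(np.float32))
        print(n,t,round(r["score"],2),c.round(),"xy",np.median(q[:,:2],0).round(3),"zmax",np.percentile(q[:,2],97).round(3),"rect",np.round(e[0]),np.round(e[1]),round(e[2],1),len(q))
    for r in ctrl.spot_point(n,t)[:5]:
        c=np.array(r["point"])*[640,480]
        z=dict(b=.016,c=.008,i=0,p=0)[t[0]]
        print("   spot",round(r["score"],2),c.round(),ray(n,*c,z).round(3))
E
```

```text
top brayer_74 0.82 [303. 156.] xy [0.76 0.27] zmax 0.03 rect [797. 270.] [ 92. 180.] 69.7 1103
top brayer_74 0.72 [247. 281.] xy [0.47  0.399] zmax 0.031 rect [447. 399.] [ 75. 172.] 83.8 1007
top brayer_74 0.65 [391. 299.] xy [0.422 0.07 ] zmax 0.03 rect [419.  74.] [172.  57.] 22.4 871
top brayer_74 0.59 [316. 314.] xy [0.395 0.233] zmax 0.032 rect [396. 236.] [171.  41.] 23.5 783
top brayer_74 0.48 [435. 263.] xy [ 0.505 -0.032] zmax 0.028 rect [508. -36.] [24. 56.] 51.8 207
top brayer_74 0.41 [223. 209.] xy [0.64  0.452] zmax 0.016 rect [641. 453.] [ 98. 170.] 86.4 2972
   spot 0.97 [298. 155.] [0.761 0.277 0.016]
   spot 0.89 [313. 303.] [0.42  0.245 0.016]
   spot 0.82 [248. 281.] [0.471 0.393 0.016]
   spot 0.56 [388. 289.] [0.448 0.072 0.016]
top brayer_58 0.82 [303. 156.] xy [0.76 0.27] zmax 0.03 rect [797. 270.] [ 92. 180.] 69.7 1103
top brayer_58 0.72 [247. 281.] xy [0.47  0.399] zmax 0.031 rect [447. 399.] [ 75. 172.] 83.8 1007
top brayer_58 0.65 [391. 299.] xy [0.422 0.07 ] zmax 0.03 rect [419.  74.] [172.  57.] 22.4 871
top brayer_58 0.59 [316. 314.] xy [0.395 0.233] zm
[... 5531 characters left out ...]
   spot 0.8 [402. 231.] [0.441 0.077 0.016]
   spot 0.72 [382. 265.] [0.424 0.239 0.016]
   spot 0.68 [233. 234.] [0.778 0.263 0.016]
side cradle_1 0.92 [356. 211.] xy [0.574 0.038] zmax 0.049 rect [573.  32.] [102. 164.] 34.2 447
side cradle_1 0.81 [311. 262.] xy [0.554 0.304] zmax 0.051 rect [572. 290.] [ 77. 138.] 78.7 679
side cradle_1 0.63 [332. 243.] xy [0.556 0.214] zmax 0.047 rect [571. 194.] [ 93. 162.] 61.6 524
side cradle_1 0.58 [342. 227.] xy [0.574 0.126] zmax 0.053 rect [601.  94.] [ 93. 226.] 54.2 543
   spot 0.96 [339. 211.] [0.626 0.025 0.008]
   spot 0.85 [316. 243.] [0.597 0.201 0.008]
   spot 0.7 [296. 261.] [0.595 0.291 0.008]
   spot 0.56 [330. 229.] [0.6   0.128 0.008]
```

```bash
python3 -m pendant '100 0 -0.05 -0.04 0 0 0;100 0 -0.05 -0.04 0 0 0;100 0 -0.05 -0.03 0 0 0;100 0 0 0 0 0 -0.14;100 0 0 0 0 0 -0.14'; python3 -m pendant '100 0 0 0 0 0 -0.14;100 0 0 0 0 0 -0.14;100 0 0 0 0 0 -0.14;100 0 0 0 0 0 -0.14;100 0 0 0 0 0 -0.14';python3 -m pendant '100 0 0 0 0 0 -0.14;100 0 0 0 0 0 -0.14;100 0 0 0 0 0 -0.14;100 0 0 0 0 0 -0.14;100 0 0 0 0 0 0' | tail -3
python3 - <<'E'
from h import *
P=T("wrist");m=K("wrist");print(m[0],np.round(m[3]["hand_eye"],3).tolist());print(ctrl.get_state()["qpos"].round(1))
p,d=ctrl.snapshot("wrist"); cv2.imwrite("pics/w1.png",p[:,:,::-1]); np.savez("pics/w1.npz",p=p,d=d,P=P)
E
```

```text
clock: 1.9
eef_pos: [0.5537, 0.0, 0.3295]
ee_rot: [179.8, 0.1, 106.4]
wrist_force: [0.1, 0.3, 0.5]
finger_gap: 0.088
finger_force: 0.0
clock: 2.4
eef_pos: [0.554, 0.0, 0.327]
ee_rot: [180.0, 0.0, 146.5]
wrist_force: [0.8, -0.5, -0.3]
finger_gap: 0.088
finger_force: 0.0
wrist_force: [-0.3, -0.1, -0.9]
finger_gap: 0.0877
finger_force: 0.0
388.0025355078491 [[-0.001, -0.95, -0.313, 0.08], [1.0, -0.001, -0.0, -0.001], [-0.0, -0.313, 0.95, -0.145], [0.0, 0.0, 0.0, 1.0]]
[ -2.6  -0.5 100.2  -0.   80.3 -90.8]
```

View pics/w1.png

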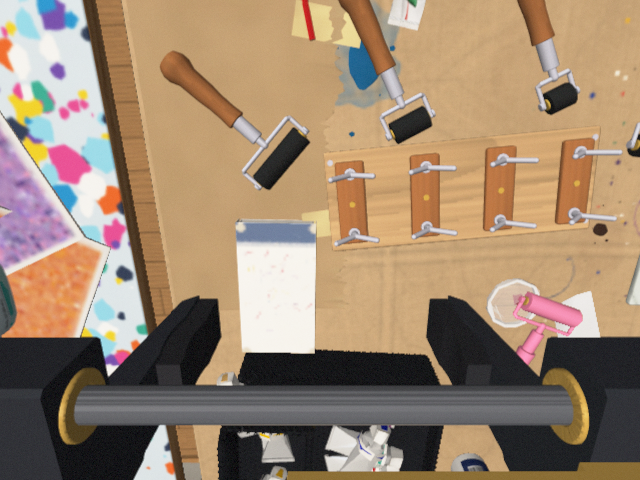

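The wrist view shows 74 at (275,155), handle end at (175,65); 42 at (410,125); 26 at (558,97). All four cradles run from (352,200) to (577,180). Next I'll fit the poses.

```bash
cat >> h.py <<'E'
def fit(n,d,p,mask,W):
    q=W[mask&(d>0)]; c=p[mask&(d>0)].astype(int)
    k=(q[:,2]>.004)&(q[:,2]<.09); q=q[k]; c=c[k]
    br=(c[:,0]-c[:,2]>35)
    if br.sum()<20: return None
    vx,vy,x0,y0=cv2.fitLine((q[br,:2]).astype(np.float32),cv2.DIST_HUBER,0,.001,.001).ravel()
    u=np.array([vx,vy]); o=np.array([x0,y0])
    if np.median((q[~br,:2]-o)@u)<0: u=-u
    t=(q[:,:2]-o)@u; a,b=np.percentile(t,[.5,99.5]); s=((q[:,:2]-o)@[-u[1],u[0]])[t>b-.03]
    return dict(yaw=round(float(np.degrees(np.arctan2(u[1],u[0]))),1),oA=(o+u*(a+.11)).round(4),oB=(o+u*(b-.061)).round(4),L=round(b-a,3),width=round(np.ptp(np.percentile(s,[1,99])),3),z=np.percentile(q[br,2],95).round(3))
E
python3 - <<'E'
from h import *
for n in("wrist","top"):
  P=T(n); p,d=ctrl.snapshot(n); W=cloud(n,d,P)
  for r in ctrl.outline_of(n,"brayer_74"):
    f=fit(n,d,p,r["pixels"],W)
    if f: print(n,(np.array(r["point"])*[640,480]).round(),round(r["score"],2),f)
  if 1:
    m=(W[...,2]>.038)&(W[...,2]<.07)&(abs(W[...,0]-.575)<.09)&(abs(W[...,1]-.16)<.19)
    N,l,st,ce=cv2.connectedComponentsWithStats(cv2.dilate(m.astype(np.uint8),np.ones((3,3),np.uint8)))
    for i in range(1,N):
      q=W[(l==i)&m]
      if len(q)>3: print(n,"tip",ce[i].round(),len(q),q.mean(0).round(4),q[:,2].max().round(3))
  for r in ctrl.spot_point(n,"cradle_1"):
    c=np.array(r["point"])*[640,480]; print(n,"cr",round(r["score"],2),ray(n,*c,.008,P).round(4))
E
```

```text
wrist [634. 143.] 0.84 {'yaw': 178.3, 'oA': array([0.4192, 0.3612]), 'oB': array([0.5541, 0.3571]), 'L': np.float64(0.036), 'width': np.float64(0.011), 'z': np.float64(0.018)}
wrist [387.  72.] 0.75 {'yaw': 31.4, 'oA': array([0.4554, 0.0885]), 'oB': array([0.4412, 0.0798]), 'L': np.float64(0.154), 'width': np.float64(0.056), 'z': np.float64(0.027)}
wrist [539. 312.] 0.7 {'yaw': 163.5, 'oA': array([0.6925, 0.2961]), 'oB': array([0.7682, 0.2737]), 'L': np.float64(0.092), 'width': np.float64(0.081), 'z': np.float64(0.025)}
wrist [244. 126.] 0.69 {'yaw': 49.8, 'oA': array([ 0.4845, -0.0794]), 'oB': array([ 0.483 , -0.0812]), 'L': np.float64(0.169), 'width': np.float64(0.087), 'z': np.float64(0.03)}
wrist [546.  57.] 0.65 {'yaw': 24.4, 'oA': array([0.4682, 0.2585]), 'oB': array([0.4202, 0.2368]), 'L': np.float64(0.118), 'width': np.float64(0.041), 'z': np.float64(0.026)}
wrist tip [612. 150.] 118 [0.5209 0.3106 0.0442] 0.051
wrist tip [577. 154.] 50 [0.5228 0.2728 0.0461] 0.051
wrist tip [529. 159.] 99 [0.5263 0.2236 0.0445] 0.05
wrist tip [495. 162.] 57 [0.5286 0.1861 0.0454] 0.051
wrist
[... 1788 characters left out ...]
.6032 0.1407 0.0485] 0.06
top tip [327. 223.] 46 [0.5984 0.2128 0.0477] 0.056
top tip [294. 226.] 23 [0.5937 0.2856 0.0465] 0.058
top tip [282. 227.] 22 [0.5915 0.3143 0.047 ] 0.056
top tip [413. 249.] 18 [0.5396 0.0164 0.0447] 0.053
top tip [375. 252.] 16 [0.5338 0.1023 0.0453] 0.049
top tip [399. 250.] 15 [0.5372 0.0507 0.0453] 0.054
top tip [360. 253.] 16 [0.5312 0.139  0.0457] 0.051
top tip [337. 254.] 15 [0.5283 0.189  0.0458] 0.05
top tip [298. 257.] 16 [0.5222 0.2773 0.0457] 0.05
top tip [321. 256.] 17 [0.5255 0.2256 0.0453] 0.053
top tip [282. 259.] 13 [0.5195 0.3146 0.0459] 0.054
top cr 0.93 [0.6032 0.1266 0.008 ]
top cr 0.65 [0.6181 0.0404 0.008 ]
top cr 0.62 [0.5964 0.3029 0.008 ]
```

```bash
cat > plan.py <<'E'
import sys
from h import *
x,y,z,yaw=map(float,sys.argv[1:]); s=ctrl.get_state()
R=Ro.from_euler("xyz",s["ee_rot"],degrees=True); G=Ro.from_euler("xyz",[180,0,yaw],degrees=True); e=np.array([x,y,z])-s["eef_pos"]
print("pos",s["eef_pos"].round(4),"rot",s["ee_rot"].round(1),"clk",round(s["clock"],2),"now-axes",(R.inv().apply(e)).round(4),"turn",(R.inv()*G).as_rotvec().round(4),"after-axes",G.inv().apply(e).round(4))
E
python3 plan.py 0.459 -0.107 0.10 50.5
```

```text
pos [0.554  0.     0.3269] rot [180.   -0.  178.2] clk 3.25 now-axes [ 0.0916 -0.11    0.2269] turn [-0.0000e+00 -1.0000e-04  2.2283e+00] after-axes [-0.143  -0.0053  0.2269]
```

```bash
python3 -m pendant '60 0 0 0.008 0 0 0.139;60 0 0 0.008 0 0 0.139;60 0 0 0.008 0 0 0.139;60 0 0 0.008 0 0 0.139;60 0 0 0.008 0 0 0.139' 30 >/dev/null; python3 -m pendant '60 0 0 0.008 0 0 0.139;60 0 0 0.008 0 0 0.139;60 0 0 0.008 0 0 0.139;60 0 0 0.008 0 0 0.139;60 0 0 0.008 0 0 0.139' >/dev/null; python3 -m pendant '60 0 0 0.008 0 0 0.139;60 0 0 0.008 0 0 0.139;60 0 0 0.008 0 0 0.139;60 0 0 0.008 0 0 0.139;60 0 0 0.008 0 0 0.139'>/dev/null; python3 -m pendant '60 -0.035 0 0 0 0 0.139; 60 -0.036 -0.001 0 0 0 0;60 -0.036 -0.002 0 0 0 0;60 -0.036 -0.002 0 0 0 0;60 0 0 0 0 0 0'
python3 plan.py 0.459 -0.107 0.004 50.5
python3 - <<'E'
from h import *
n="wrist";P=T(n);p,d=ctrl.snapshot(n);W=cloud(n,d,P); cv2.imwrite("pics/w2.png",p[:,:,::-1])
for r in ctrl.outline_of(n,"brayer_74"):
    f=fit(n,d,p,r["pixels"],W)
    if f: print(n,(np.array(r["point"])*[640,480]).round(),round(r["score"],2),f)
E
```

```text
clock: 5.25
eef_pos: [0.4614, -0.1126, 0.2067]
ee_rot: [-180.0, 0.1, 50.6]
wrist_force: [0.4, 0.7, 1.1]
finger_gap: 0.0529
finger_force: 0.0
pos [ 0.4614 -0.1126  0.2067] rot [-1.80e+02  1.00e-01  5.06e+01] clk 5.25 now-axes [ 0.0031 -0.0053  0.2027] turn [-0.0004  0.0016  0.0014] after-axes [ 0.0028 -0.0054  0.2027]
wrist [136.  94.] 0.94 {'yaw': 27.1, 'oA': array([0.4475, 0.0753]), 'oB': array([0.4279, 0.0653]), 'L': np.float64(0.149), 'width': np.float64(0.043), 'z': np.float64(0.03)}
wrist [322. 140.] 0.83 {'yaw': 47.4, 'oA': array([ 0.4896, -0.0815]), 'oB': array([ 0.487 , -0.0844]), 'L': np.float64(0.167), 'width': np.float64(0.086), 'z': np.float64(0.029)}
```

View pics/w2.png

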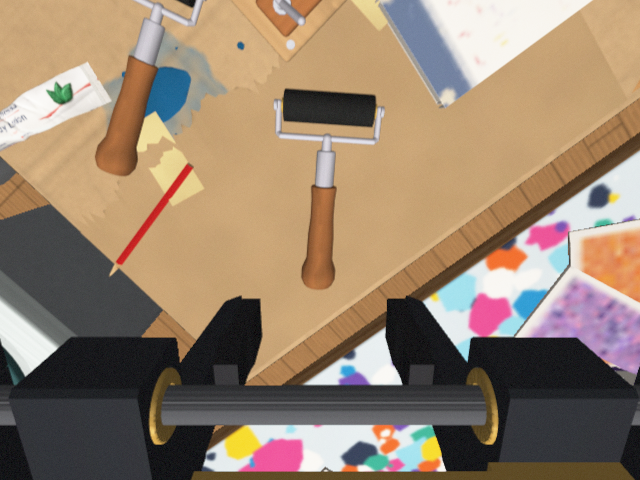

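The 74 lies under the gripper with its handle from (318,285) to (326,140), so the fingers straddle it. Descending.

```bash
python3 -m pendant '60 0.0035 -0.002 0.04 0 0 0.035;60 0 0 0.04 0 0 0;60 0 0 0.04 0 0 0;60 0 0 0.04 0 0 0;60 0 0 0.025 0 0 0'; python3 -m pendant '60 0 0 0.012 0 0 0;60 0 0 0.005 0 0 0;60 0 0 0 0 0 0'; python3 plan.py 0.462 -0.1085 0.004 48.5
```

```text
clock: 5.85
eef_pos: [0.4637, -0.105, 0.019]
ee_rot: [-179.8, 0.1, 48.9]
wrist_force: [-0.2, -0.3, -0.4]
finger_gap: 0.0529
finger_force: 0.0
clock: 6.15
eef_pos: [0.4652, -0.1062, 0.0051]
ee_rot: [180.0, -0.0, 48.8]
wrist_force: [-0.1, 0.5, 0.1]
finger_gap: 0.0532
finger_force: 0.0
pos [ 0.4652 -0.1062  0.0051] rot [180.   -0.   48.8] clk 6.15 now-axes [-0.0039 -0.0009  0.0011] turn [ 0.0002 -0.0002  0.0059] after-axes [-0.0039 -0.0009  0.0011]
```

```bash
python3 -m pendant '60 -0.0035 0 0.001 0 0 0;15 0 0 0 0 0 0;15 0 0 0 0 0 0;15 0 0 0 0 0 0;15 0 0 0 0 0 0' 30; python3 -m pendant '10 0 0 0 0 0 0;10 0 0 0 0 0 0;10 0 0 -0.02 0 0 0;10 0 0 -0.04 0 0 0;10 0 0 -0.04 0 0 0' 30;  python3 plan.py 0.556 0.296 0.1 3.8
```

```text
clock: 6.65
eef_pos: [0.4624, -0.1093, 0.0043]
ee_rot: [180.0, -0.0, 48.8]
wrist_force: [0.5, -0.3, 0.3]
finger_gap: 0.0227
finger_force: 0.0
clock: 7.15
eef_pos: [0.4604, -0.1086, 0.1034]
ee_rot: [-179.8, 0.1, 48.8]
wrist_force: [0.8, -0.0, -1.2]
finger_gap: 0.0206
finger_force: 29.8
pos [ 0.4604 -0.1086  0.1034] rot [-1.798e+02  1.000e-01  4.880e+01] clk 7.15 now-axes [ 0.3674 -0.1945  0.0035] turn [-0.0028  0.0031  0.7856] after-axes [ 0.1222 -0.3974  0.0034]
```

```bash
python3 -m pendant '10 0 0 -0.01 0 0 0.131;10 0 0 -0.01 0 0 0.131;10 0 0 0 0 0 0.131;10 0 0 0 0 0 0.131;10 0 0 0 0 0 0.131'>/dev/null; python3 -m pendant '10 0 0 0 0 0 0.131;10 0.012 -0.04 0 0 0 0;10 0.012 -0.04 0 0 0 0;10 0.012 -0.04 0 0 0 0;10 0.012 -0.04 0 0 0 0'>/dev/null;  python3 -m pendant '10 0.012 -0.04 0 0 0 0;10 0.012 -0.04 0 0 0 0;10 0.012 -0.04 0 0 0 0;10 0.012 -0.04 0 0 0 0;10 0 0 0 0 0 0'; python3 plan.py 0.556 0.296 0.1 3.8
```

```text
clock: 8.65
eef_pos: [0.5375, 0.221, 0.1236]
ee_rot: [-179.9, -0.0, 4.0]
wrist_force: [-0.3, -0.6, -0.9]
finger_gap: 0.0202
finger_force: 29.8
pos [0.5375 0.221  0.1236] rot [-179.9   -0.     4. ] clk 8.65 now-axes [ 0.0237 -0.0735  0.0237] turn [-0.0018 -0.0009  0.0037] after-axes [ 0.0234 -0.0736  0.0236]
```

```bash
python3 -m pendant '10 0.012 -0.037 0 0 0 0;10 0.012 -0.037 0 0 0 0;10 0 0 0.02 0 0 0;10 0 0 0 0 0 0';  python3 plan.py 0.556 0.296 0.034 3.8;python3 - <<'E'
from h import *
n="wrist";P=T(n);p,d=ctrl.snapshot(n);W=cloud(n,d,P); cv2.imwrite("pics/w3.png",p[:,:,::-1])
m=(W[...,2]>.036)&(W[...,2]<.062)&(abs(W[...,0]-.575)<.09)&(abs(W[...,1]-.2)<.19)
N,l,st,ce=cv2.connectedComponentsWithStats(cv2.dilate(m.astype(np.uint8),np.ones((3,3),np.uint8)))
for i in range(1,N):
  q=W[(l==i)&m]
  if len(q)>20: print("tip",ce[i].round(),len(q),q.mean(0).round(4),q[:,2].max().round(3))
for r in ctrl.outline_of(n,"brayer_74")[:2]:
    q=W[r["pixels"]&(d>0)]; print((np.array(r["point"])*[640,480]).round(),r["score"],q.mean(0))
E
```

```text
clock: 9.05
eef_pos: [0.5534, 0.2909, 0.1005]
ee_rot: [179.8, 0.4, 3.8]
wrist_force: [-1.0, -0.5, -2.8]
finger_gap: 0.0207
finger_force: 29.8
pos [0.5534 0.2909 0.1005] rot [179.8   0.4   3.8] clk 9.05 now-axes [ 0.0033 -0.0051  0.0664] turn [0.0029 0.0062 0.0009] after-axes [ 0.0029 -0.0049  0.0665]
tip [284. 197.] 511 [0.5939 0.3128 0.0469] 0.056
tip [452. 197.] 372 [0.5999 0.2264 0.0478] 0.057
tip [508. 197.] 654 [0.6015 0.1964 0.0464] 0.056
tip [619. 198.] 261 [0.6057 0.1417 0.0496] 0.056
tip [351. 199.] 271 [0.5962 0.2786 0.0516] 0.056
tip [433. 316.] 262 [0.5286 0.2241 0.0439] 0.051
tip [492. 316.] 371 [0.5304 0.1891 0.0432] 0.05
tip [581. 316.] 225 [0.5344 0.1378 0.0444] 0.051
tip [629. 313.] 195 [0.5357 0.1054 0.0395] 0.044
[377. 443.] 0.93 [0.41886518 0.24442493 0.0244336 ]
[599. 363.] 0.85 [0.47362719 0.09456189 0.01867332]
```

View pics/w3.png

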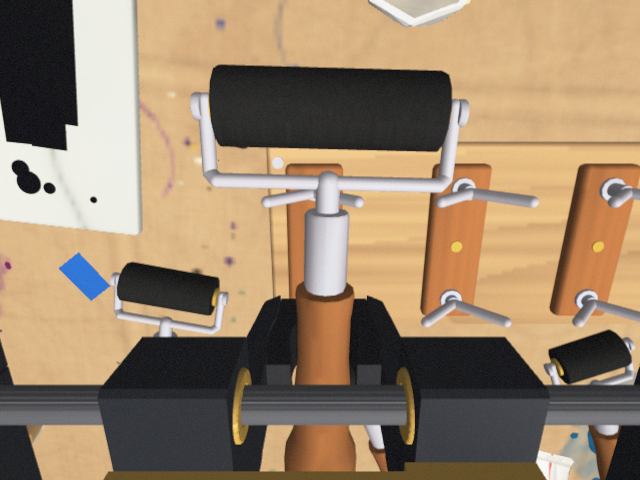

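The 74 is held squarely: roller at (330,108), ferrule at (326,252), and cradle 1's back fork tips at (265,203) and (362,203). I'll check the ferrule position, then lower it.

```bash
python3 - <<'E'
from h import *
P=T("wrist")
for v in(210,252,295): print(ray("wrist",326,v,.12,P).round(4))
E
python3 -m pendant '10 0.004 -0.005 0 0 0 0;10 0 0 0.03 0 0 0;10 0 0 0.02 0 0 0;10 0 0 0 0 0 0';  python3 plan.py 0.557 0.2955 0.034 3.8
```

```text
[0.607  0.2919 0.12  ]
[0.5921 0.2909 0.12  ]
[0.5756 0.2898 0.12  ]
clock: 9.55
eef_pos: [0.5577, 0.2955, 0.0514]
ee_rot: [179.9, 0.3, 3.7]
wrist_force: [0.1, -0.2, -2.4]
finger_gap: 0.0204
finger_force: 29.8
pos [0.5577 0.2955 0.0514] rot [179.9   0.3   3.7] clk 9.55 now-axes [-0.0006 -0.0001  0.0174] turn [ 0.002   0.005  -0.0015] after-axes [-0.0007 -0.0001  0.0174]
```

```bash
python3 -m pendant '10 0 0 0.01 0 0 0;10 0 0 0.004 0 0 0;10 0 0 0.002 0 0 0;10 0 0 0 0 0 0'
```

```text
clock: 9.95
eef_pos: [0.5599, 0.2973, 0.0383]
ee_rot: [-180.0, -0.0, 3.8]
wrist_force: [-0.7, -0.1, -2.0]
finger_gap: 0.0207
finger_force: 29.8
```

```bash
python3 -m pendant '10 0 0 0.002 0 0 0;10 0 0 0.001 0 0 0;10 0 0 0 0 0 0'
```

```text
clock: 10.25
eef_pos: [0.5598, 0.2972, 0.0351]
ee_rot: [-180.0, -0.0, 3.8]
wrist_force: [-0.3, -1.0, -0.9]
finger_gap: 0.0205
finger_force: 29.8
```

```bash
python3 -m pendant '10 0 0 0.0015 0 0 0;10 0 0 0 0 0 0;48 0 0 0 0 0 0;48 0 0 0 0 0 0;48 0 0 0 0 0 0'; python3 -m pendant '48 0 0 -0.02 0 0 0;48 0 0 -0.04 0 0 0;48 0 0 -0.05 0 0 0; 48 0 0 -0.05 0 0 0;48 0 0 0 0 0 0';python3 plan.py 0.435 0.400 0.12 -7.3;python3 - <<'E'
from h import *
n="wrist";P=T(n);p,d=ctrl.snapshot(n);W=cloud(n,d,P); cv2.imwrite("pics/w4.png",p[:,:,::-1])
for r in ctrl.outline_of(n,"brayer_74"):
    f=fit(n,d,p,r["pixels"],W)
    if f: print(n,(np.array(r["point"])*[640,480]).round(),round(r["score"],2),f)
E
```

```text
clock: 10.75
eef_pos: [0.5595, 0.2971, 0.0332]
ee_rot: [180.0, 0.0, 3.8]
wrist_force: [0.4, -0.5, 0.1]
finger_gap: 0.0418
finger_force: 0.0
clock: 11.25
eef_pos: [0.5646, 0.2996, 0.203]
ee_rot: [-179.7, -0.8, 3.8]
wrist_force: [-0.3, 0.6, 0.8]
finger_gap: 0.0422
finger_force: 0.0
pos [0.5646 0.2996 0.203 ] rot [-179.7   -0.8    3.8] clk 11.25 now-axes [-0.1239 -0.1083  0.0818] turn [-0.0073 -0.0141  0.1932] after-axes [-0.1413 -0.0832  0.083 ]
wrist [368. 354.] 0.96 {'yaw': 25.1, 'oA': array([0.4243, 0.2438]), 'oB': array([0.4209, 0.2422]), 'L': np.float64(0.167), 'width': np.float64(0.039), 'z': np.float64(0.03)}
wrist [328. 156.] 0.89 {'yaw': 4.4, 'oA': array([0.5997, 0.2992]), 'oB': array([0.5965, 0.299 ]), 'L': np.float64(0.168), 'width': np.float64(0.087), 'z': np.float64(0.059)}
wrist [218. 267.] 0.68 {'yaw': -20.1, 'oA': array([0.5326, 0.3699]), 'oB': array([0.4756, 0.3908]), 'L': np.float64(0.11), 'width': np.float64(0.071), 'z': np.float64(0.026)}
wrist [531. 312.] 0.65 {'yaw': 115.7, 'oA': array([0.4528, 0.1731]), 'oB': array([0.5021, 0.0706]), 'L': np.float64(0.057), 'width': np.float64(0.04), 'z': np.float64(0.02)}
wrist [359.  12.] 0.6 {'yaw': -99.7, 'oA': array([0.7092, 0.2219]), 'oB': array([0.724 , 0.3084]), 'L': np.float64(0.083), 'width': np.float64(0.035), 'z': np.float64(0.025)}
```

View pics/w4.png

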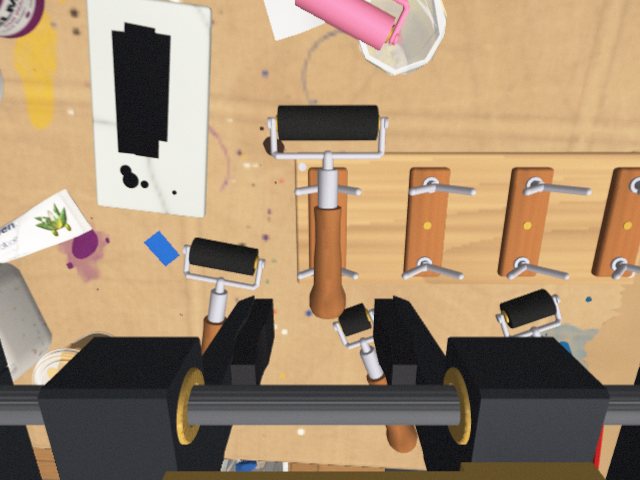

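The 74 is seated: ferrule in the back fork at (328,187), handle in the front fork, rubber behind the rack. The 58 is next.

```bash
python3 -m pendant '60 0 0 0 0 0.01 0.097;60 0 0 0 0 0 0.097;60 -0.035 -0.0205 0.005 0 0 0;60 -0.035 -0.0205 0.005 0 0 0;60 -0.035 -0.0205 0.005 0 0 0' >/dev/null; python3 -m pendant '60 -0.034 -0.0205 0.005 0 0 0;60 0 0 0 0 0 0;60 0 0 0 0 0 0';python3 plan.py 0.437 0.3985 0.004 -7.3;python3 - <<'E'
from h import *
print(ctrl.get_state()["qpos"].round(1))
n="wrist";P=T(n);p,d=ctrl.snapshot(n);W=cloud(n,d,P)
for r in ctrl.outline_of(n,"brayer_58")[:4]:
    f=fit(n,d,p,r["pixels"],W)
    if f: print(n,(np.array(r["point"])*[640,480]).round(),round(r["score"],2),f)
E
```

```text
clock: 12.15
eef_pos: [0.4307, 0.3957, 0.1697]
ee_rot: [179.9, -0.4, -7.2]
wrist_force: [0.2, -0.8, 0.4]
finger_gap: 0.053
finger_force: 0.0
pos [0.4307 0.3957 0.1697] rot [179.9  -0.4  -7.2] clk 12.15 now-axes [ 0.0047 -0.0039  0.1657] turn [ 0.0019 -0.0074  0.0015] after-axes [ 0.0059 -0.0036  0.1657]
[ 40.4   8.4 107.5  -0.4  63.9 137.8]
wrist [525. 233.] 0.88 {'yaw': 26.8, 'oA': array([0.4215, 0.2492]), 'oB': array([0.4178, 0.2473]), 'L': np.float64(0.167), 'width': np.float64(0.041), 'z': np.float64(0.03)}
wrist [460.  76.] 0.85 {'yaw': 2.9, 'oA': array([0.5971, 0.301 ]), 'oB': array([0.5082, 0.2965]), 'L': np.float64(0.082), 'width': np.float64(0.02), 'z': np.float64(0.06)}
wrist [316. 152.] 0.79 {'yaw': -8.2, 'oA': array([0.4762, 0.3933]), 'oB': array([0.4721, 0.3939]), 'L': np.float64(0.167), 'width': np.float64(0.071), 'z': np.float64(0.03)}
```

```bash
python3 -m pendant '60 0.005 -0.003 0.04 0 0 0.01;60 0 0 0.04 0 0 0;60 0 0 0.04 0 0 0;60 0 0 0.03 0 0 0;60 0 0 0.008 0 0 0' >/dev/null; python3 -m pendant '60 0 0 0.004 0 0 0;60 0 0 0 0 0 0'; python3 plan.py 0.4374 0.3987 0.004 -8
```

```text
clock: 12.95
eef_pos: [0.4407, 0.3987, 0.011]
ee_rot: [-179.9, -0.6, -8.0]
wrist_force: [0.2, 0.6, -0.1]
finger_gap: 0.0526
finger_force: 0.0
pos [0.4407 0.3987 0.011 ] rot [-179.9   -0.6   -8. ] clk 12.95 now-axes [-0.0033  0.0005  0.007 ] turn [-0.0025 -0.0108  0.0004] after-axes [-0.0032  0.0005  0.007 ]
```

```bash
python3 -m pendant '60 -0.003 0 0.004 0 -0.01 0;60 0 0 0.003 0 0 0;12 0 0 0 0 0 0;12 0 0 0 0 0 0;12 0 0 0 0 0 0' 30; python3 -m pendant '10 0 0 0 0 0 0;10 0 0 0 0 0 0;10 0 0 -0.02 0 0 0;10 0 0 -0.04 0 0 0;10 0 0 -0.05 0 0 0' 30;  python3 plan.py 0.562 0.2085 0.1 3.8
```

```text
clock: 13.45
eef_pos: [0.4366, 0.3993, 0.0036]
ee_rot: [-179.9, -0.0, -7.9]
wrist_force: [-0.9, -0.1, -0.3]
finger_gap: 0.0314
finger_force: 0.0
clock: 13.95
eef_pos: [0.4343, 0.397, 0.1112]
ee_rot: [179.8, 0.3, -7.9]
wrist_force: [1.0, 0.1, -1.5]
finger_gap: 0.0203
finger_force: 30.0
pos [0.4343 0.397  0.1112] rot [179.8   0.3  -7.9] clk 13.95 now-axes [0.1525 0.1691 0.0111] turn [ 0.0031  0.0051 -0.2045] after-axes [0.1149 0.1966 0.0112]
```

```bash
python3 -m pendant '10 0 0 -0.01 0 0 -0.102;10 0 0 -0.01 0 0 -0.102;10 0.023 0.039 0 0 0 0;10 0.023 0.039 0 0 0 0;10 0.023 0.039 0 0 0 0' >/dev/null; python3 -m pendant '10 0.023 0.039 0 0 0 0;10 0.023 0.039 0 0 0 0;10 0 0 0.015 0 0 0;10 0 0 0.015 0 0 0;10 0 0 0 0 0 0';  python3 plan.py 0.562 0.2085 0.034 3.8;python3 - <<'E'
from h import *
n="wrist";P=T(n);p,d=ctrl.snapshot(n);W=cloud(n,d,P); cv2.imwrite("pics/w5.png",p[:,:,::-1])
m=(W[...,2]>.036)&(W[...,2]<.062)&(abs(W[...,0]-.575)<.09)&(abs(W[...,1]-.14)<.15)
N,l,st,ce=cv2.connectedComponentsWithStats(cv2.dilate(m.astype(np.uint8),np.ones((3,3),np.uint8)))
for i in range(1,N):
  q=W[(l==i)&m]
  if len(q)>20: print("tip",ce[i].round(),len(q),q.mean(0).round(4),q[:,2].max().round(3))
E
```

```text
clock: 14.95
eef_pos: [0.5607, 0.2115, 0.099]
ee_rot: [-180.0, 0.4, 3.8]
wrist_force: [-1.1, 0.2, -1.6]
finger_gap: 0.0201
finger_force: 30.0
pos [0.5607 0.2115 0.099 ] rot [-180.     0.4    3.8] clk 14.95 now-axes [0.0015 0.0031 0.065 ] turn [-0.0002  0.0069 -0.0004] after-axes [0.0011 0.0031 0.065 ]
tip [191.  97.] 2948 [0.6471 0.2777 0.0512] 0.056
tip [235. 147.] 44 [0.6247 0.2587 0.0439] 0.046
tip [195. 150.] 504 [0.6223 0.2781 0.0462] 0.048
tip [191. 202.] 315 [0.5965 0.2802 0.0497] 0.056
tip [295. 203.] 392 [0.5997 0.2275 0.0493] 0.057
tip [358. 202.] 505 [0.6018 0.1956 0.0472] 0.056
tip [468. 201.] 361 [0.6058 0.139  0.0481] 0.057
tip [525. 201.] 674 [0.6074 0.1087 0.0463] 0.056
tip [633. 203.] 176 [0.6112 0.0575 0.0521] 0.056
tip [186. 289.] 2314 [0.546  0.285  0.0493] 0.058
tip [447. 320.] 262 [0.5344 0.1364 0.0439] 0.05
tip [507. 320.] 376 [0.5363 0.1011 0.0433] 0.051
tip [597. 320.] 240 [0.5403 0.05   0.0443] 0.05
tip [635. 315.] 38 [0.5407 0.0208 0.0368] 0.039
```

View pics/w5.png

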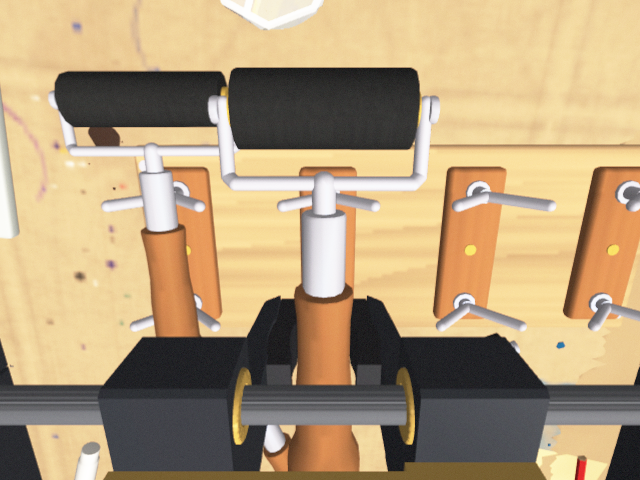

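```bash
python3 -m pendant '10 0.002 0.0025 0.01 0 0.006 0;10 0 0 0.03 0 0 0;10 0 0 0.013 0 0 0;10 0 0 0.006 0 0 0;10 0 0 0 0 0 0';  python3 plan.py 0.563 0.209 0.034 3.8
```

```text
clock: 15.5
eef_pos: [0.5656, 0.2098, 0.0429]
ee_rot: [-179.9, -0.2, 3.8]
wrist_force: [0.5, -0.6, -2.0]
finger_gap: 0.0204
finger_force: 30.0
pos [0.5656 0.2098 0.0429] rot [-179.9   -0.2    3.8] clk 15.5 now-axes [-0.0026  0.0006  0.0089] turn [-0.0011 -0.0043  0.0002] after-axes [-0.0026  0.0006  0.0089]
```

```bash
python3 -m pendant '10 -0.002 0.0005 0.005 0 -0.004 0;10 0 0 0.003 0 0 0;10 0 0 0.001 0 0 0;10 0 0 0 0 0 0'; python3 -m pendant '10 0 0 0.0005 0 0 0;48 0 0 0 0 0 0;48 0 0 0 0 0 0;48 0 0 0 0 0 0'
```

```text
clock: 15.9
eef_pos: [0.5648, 0.209, 0.0351]
ee_rot: [-179.9, -0.1, 3.8]
wrist_force: [-0.1, 0.3, -1.2]
finger_gap: 0.0208
finger_force: 30.0
clock: 16.3
eef_pos: [0.5649, 0.2091, 0.0348]
ee_rot: [-179.9, -0.2, 3.8]
wrist_force: [-0.1, 0.7, 0.3]
finger_gap: 0.0414
finger_force: 0.0
```

```bash
python3 -m pendant '48 0 0 -0.02 0 0 0;48 0 0 -0.04 0 0 0;48 0 0 -0.04 0 0 0; 48 0 0 -0.04 0 0 0;48 0 0 0 0 0 0';python3 plan.py 0.4105 0.063 0.15 28;python3 - <<'E'
from h import *
n="wrist";P=T(n);p,d=ctrl.snapshot(n);W=cloud(n,d,P)
for r in ctrl.outline_of(n,"brayer_74"):
    f=fit(n,d,p,r["pixels"],W)
    if f: print(n,(np.array(r["point"])*[640,480]).round(),round(r["score"],2),f)
E
```

```text
clock: 16.8
eef_pos: [0.5689, 0.2102, 0.1822]
ee_rot: [-179.7, -0.9, 3.8]
wrist_force: [0.7, 0.2, 1.4]
finger_gap: 0.042
finger_force: 0.0
pos [0.5689 0.2102 0.1822] rot [-179.7   -0.9    3.8] clk 16.8 now-axes [-0.1682  0.1367  0.0291] turn [-0.0015 -0.0158 -0.4229] after-axes [-0.2089  0.0557  0.0322]
wrist [206. 157.] 0.96 {'yaw': 1.0, 'oA': array([0.6013, 0.2921]), 'oB': array([0.5967, 0.2921]), 'L': np.float64(0.166), 'width': np.float64(0.087), 'z': np.float64(0.059)}
wrist [451. 317.] 0.92 {'yaw': 98.0, 'oA': array([0.4867, 0.178 ]), 'oB': array([0.5035, 0.0591]), 'L': np.float64(0.051), 'width': np.float64(0.041), 'z': np.float64(0.023)}
wrist [327. 162.] 0.81 {'yaw': 3.3, 'oA': array([0.6047, 0.21  ]), 'oB': array([0.6013, 0.2098]), 'L': np.float64(0.168), 'width': np.float64(0.071), 'z': np.float64(0.059)}
wrist [245.  10.] 0.81 {'yaw': 84.4, 'oA': array([0.7253, 0.3575]), 'oB': array([0.7155, 0.2565]), 'L': np.float64(0.069), 'width': np.float64(0.012), 'z': np.float64(0.025)}
```

```bash
python3 -m pendant '50 0 0 0 0 0 -0.141;50 0 0 0 0 0 -0.141;50 0 0 0 0 0 -0.141;50 -0.042 0.011 0.005 0 -0.015 0;50 -0.042 0.011 0.005 0 0 0' >/dev/null; python3 -m pendant '50 -0.042 0.011 0.005 0 0 0;50 -0.042 0.011 0.005 0 0 0;50 -0.041 0.011 0 0 0 0;50 0 0 0 0 0 0;50 0 0 0 0 0 0'>/dev/null;python3 plan.py 0.4095 0.0635 0.004 27.5;python3 - <<'E'
from h import *
n="wrist";P=T(n);p,d=ctrl.snapshot(n);W=cloud(n,d,P);cv2.imwrite("pics/w6.png",p[:,:,::-1])
for r in ctrl.outline_of(n,"brayer_42")[:4]:
    f=fit(n,d,p,r["pixels"],W)
    if f: print(n,(np.array(r["point"])*[640,480]).round(),round(r["score"],2),f)
E
```

```text
pos [0.4041 0.0616 0.1548] rot [-179.9    0.8   27.9] clk 17.9 now-axes [0.0078 0.0011 0.1508] turn [-0.0015  0.014   0.0073] after-axes [0.0057 0.0008 0.1508]
wrist [329. 164.] 0.97 {'yaw': 25.5, 'oA': array([0.4468, 0.0782]), 'oB': array([0.4441, 0.0769]), 'L': np.float64(0.168), 'width': np.float64(0.056), 'z': np.float64(0.029)}
wrist [104. 122.] 0.7 {'yaw': 24.0, 'oA': array([0.4252, 0.2377]), 'oB': array([0.4137, 0.2326]), 'L': np.float64(0.158), 'width': np.float64(0.042), 'z': np.float64(0.029)}
wrist [188.   1.] 0.52 {'yaw': -65.0, 'oA': array([0.5359, 0.1028]), 'oB': array([0.4706, 0.243 ]), 'L': np.float64(0.016), 'width': np.float64(0.004), 'z': np.float64(0.053)}
  return _methods._mean(a, axis=axis, dtype=dtype,
  ret = ret.dtype.type(ret / rcount)
```

View pics/w6.png

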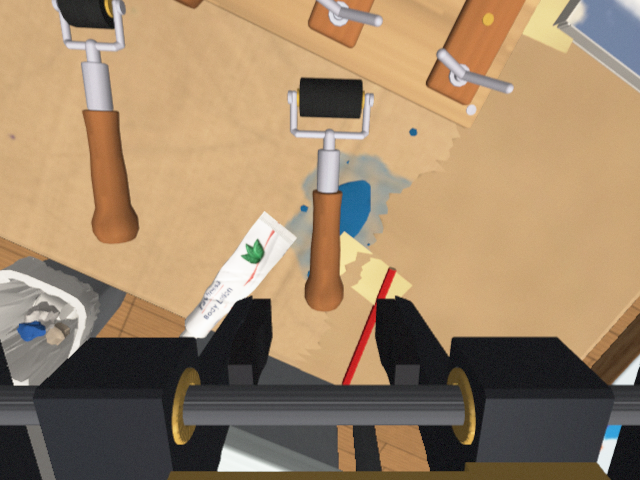

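The 42's handle is at column 326. The lotion tube's corner at (265–295, 213–240) is near the left finger's landing spot, so I'll grip 5 mm forward with a narrower opening.

```bash
python3 -m pendant '40 0.0115 0.0025 0.035 0 0.014 0.028;40 0 0 0.035 0 0 0;40 0 0 0.03 0 0 0;40 0 0 0.02 0 0 0;40 0 0 0 0 0 0'; python3 plan.py 0.4157 0.0648 0.004 26.3
```

```text
clock: 18.5
eef_pos: [0.4143, 0.0656, 0.033]
ee_rot: [-179.8, 0.3, 26.5]
wrist_force: [0.4, 0.7, -0.6]
finger_gap: 0.0351
finger_force: 0.0
pos [0.4143 0.0656 0.033 ] rot [-179.8    0.3   26.5] clk 18.5 now-axes [0.001  0.0014 0.029 ] turn [-0.003  0.005  0.003] after-axes [0.0009 0.0013 0.029 ]
```

```bash
python3 -m pendant '40 0.001 0.001 0.012 0 0 0;40 0 0 0.01 0 0 0;40 0 0 0.006 0 0 0;40 0 0 0 0 0 0'; python3 -m pendant '10 0 0 0.001 0 0 0;10 0 0 0 0 0 0;10 0 0 0 0 0 0;10 0 0 0 0 0 0;10 0 0 0 0 0 0' 30;python3 -m pendant '10 0 0 -0.02 0 0 0;10 0 0 -0.04 0 0 0;10 0 0 -0.05 0 0 0;10 0 0 0 0 0 0' 30;  python3 plan.py 0.5735 0.122 0.1 3.8
```

```text
clock: 18.9
eef_pos: [0.4175, 0.0647, 0.0077]
ee_rot: [-180.0, -0.0, 26.4]
wrist_force: [-0.0, 1.3, -1.0]
finger_gap: 0.0354
finger_force: 0.0
clock: 19.4
eef_pos: [0.4183, 0.0648, 0.0076]
ee_rot: [-180.0, -0.1, 26.4]
wrist_force: [0.2, -0.2, 1.6]
finger_gap: 0.0202
finger_force: 30.0
clock: 19.8
eef_pos: [0.4231, 0.065, 0.1238]
ee_rot: [179.7, -0.8, 26.4]
wrist_force: [0.9, -0.4, -2.3]
finger_gap: 0.0203
finger_force: 30.0
pos [0.4231 0.065  0.1238] rot [179.7  -0.8  26.4] clk 19.8 now-axes [0.1597 0.0157 0.0261] turn [ 0.0018 -0.0145  0.3946] after-axes [ 0.1538 -0.0469  0.0238]
```

```bash
python3 -m pendant '10 0 0 -0.01 0 -0.012 0.132;10 0 0 0 0 0 0.132;10 0 0 0 0 0 0.131;10 0.038 -0.0117 0 0 0 0;10 0.038 -0.0117 0 0 0 0' >/dev/null; python3 -m pendant '10 0.038 -0.0117 0 0 0 0;10 0.038 -0.0117 0 0 0 0;10 0 0 0.02 0 0 0;10 0 0 0 0 0 0';  python3 plan.py 0.5735 0.122 0.0375 3.8;python3 - <<'E'
from h import *
n="wrist";P=T(n);p,d=ctrl.snapshot(n);W=cloud(n,d,P); cv2.imwrite("pics/w7.png",p[:,:,::-1]);np.savez("pics/w7.npz",W=W)
m=(W[...,2]>.036)&(W[...,2]<.062)&(abs(W[...,0]-.6)<.03)&(abs(W[...,1]-.09)<.08)
N,l,st,ce=cv2.connectedComponentsWithStats(cv2.dilate(m.astype(np.uint8),np.ones((3,3),np.uint8)))
for i in range(1,N):
  q=W[(l==i)&m]
  if len(q)>20: print("tip",ce[i].round(),len(q),q.mean(0).round(4),q[:,2].max().round(3))
E
```

```text
clock: 20.7
eef_pos: [0.5639, 0.1209, 0.1015]
ee_rot: [179.8, 1.0, 3.8]
wrist_force: [-0.2, -0.4, -2.0]
finger_gap: 0.0207
finger_force: 30.0
pos [0.5639 0.1209 0.1015] rot [179.8   1.    3.8] clk 20.7 now-axes [ 0.0107 -0.0007  0.0638] turn [0.0039 0.0172 0.    ] after-axes [ 0.0096 -0.0005  0.064 ]
tip [301. 190.] 207 [0.6072 0.1339 0.0433] 0.053
tip [348. 191.] 208 [0.6089 0.11   0.0444] 0.055
tip [462. 194.] 367 [0.6116 0.051  0.048 ] 0.057
tip [519. 194.] 651 [0.6132 0.0208 0.0465] 0.056
```

View pics/w7.png

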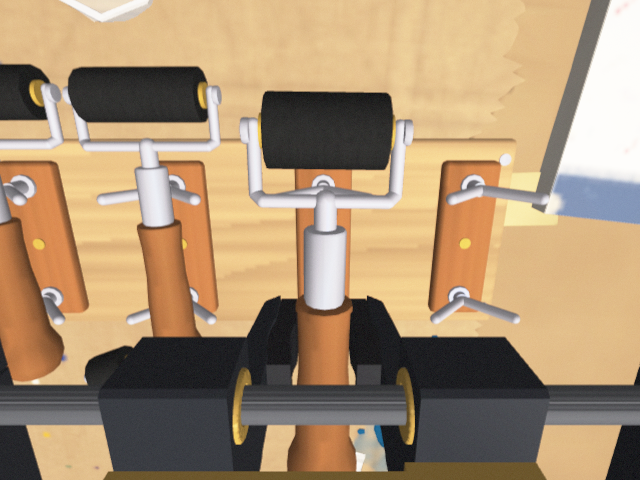

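The 42 is held straight, with its ferrule at (325,267) and cradle 3 behind it. I'll check the ferrule position and tilt.

Run:
```python
import numpy as np
W=np.load("pics/w7.npz")["W"]
for u,v in((325,228),(325,240),(325,267),(325,300),(325,330),(325,375),(322,450),(328,130)): print(u,v,W[v-1:v+2,u-1:u+2].mean((0,1)).round(4))
```

```text
325 228 [0.6084 0.1222 0.112 ]
325 240 [0.6052 0.122  0.116 ]
325 267 [0.5949 0.1213 0.1158]
325 300 [0.5821 0.1205 0.1165]
325 330 [0.5713 0.1198 0.1196]
325 375 [0.5508 0.1184 0.1191]
322 450 [0.5152 0.1173 0.1213]
328 130 [0.6424 0.1236 0.1174]
```

```bash
python3 -m pendant '10 0.0115 -0.0015 0 0 0 0;10 0 0 0.03 0 0 0;10 0 0 0.017 0 0 0;10 0 0 0.008 0 0 0;10 0 0 0 0 0 0';  python3 plan.py 0.575 0.122 0.0395 3.8
```

```text
clock: 21.25
eef_pos: [0.5762, 0.1229, 0.0497]
ee_rot: [179.8, 0.7, 3.8]
wrist_force: [-0.1, -0.5, -1.8]
finger_gap: 0.0206
finger_force: 30.0
pos [0.5762 0.1229 0.0497] rot [179.8   0.7   3.8] clk 21.25 now-axes [-0.0011  0.0008  0.0103] turn [ 0.0031  0.0116 -0.0008] after-axes [-0.0013  0.0008  0.0102]
```

```bash
python3 -m pendant '10 -0.001 0 0.006 0 0 0;10 0 0 0.002 0 0 0;10 0 0 0 0 0 0';python3 -m pendant '10 0 0 0.0015 0 0 0;10 0 0 0 0 0 0;10 0 0 0 0 0 0'
```

```text
clock: 21.55
eef_pos: [0.5762, 0.1232, 0.0429]
ee_rot: [179.8, 0.5, 3.8]
wrist_force: [-0.2, 0.1, -1.7]
finger_gap: 0.0206
finger_force: 30.0
clock: 21.85
eef_pos: [0.576, 0.1232, 0.0411]
ee_rot: [179.8, 0.6, 3.8]
wrist_force: [0.1, 0.1, -1.4]
finger_gap: 0.0207
finger_force: 30.0
```

```bash
python3 -m pendant '10 0 0 0.0015 0 0 0;10 0 0 0 0 0 0';python3 -m pendant '10 0 0 0.0012 0 0 0;10 0 0 0 0 0 0';python3 -m pendant '10 0 0 0.0012 0 0 0;10 0 0 0 0 0 0'
```

```text
clock: 22.05
eef_pos: [0.5757, 0.1231, 0.0392]
ee_rot: [179.8, 0.6, 3.8]
wrist_force: [-0.3, -0.3, -1.5]
finger_gap: 0.0204
finger_force: 30.0
clock: 22.25
eef_pos: [0.576, 0.1229, 0.0385]
ee_rot: [179.8, 0.6, 3.8]
wrist_force: [0.2, -1.5, 0.3]
finger_gap: 0.0209
finger_force: 30.0
clock: 22.45
eef_pos: [0.5763, 0.1226, 0.0379]
ee_rot: [179.8, 0.5, 3.8]
wrist_force: [-2.3, -3.3, 4.8]
finger_gap: 0.0203
finger_force: 30.0
```

```bash
python3 -m pendant '45 0 0 -0.001 0 0 0;45 0 0 0 0 0 0;45 0 0 0 0 0 0;45 0 0 -0.02 0 0 0;45 0 0 -0.04 0 0 0'; python3 -m pendant '45 0 0 -0.04 0 0 0; 45 0 0 -0.03 0 0 0;45 0 0 0 0 0 0'>/dev/null;python3 plan.py 0.3895 0.229 0.15 24.5;python3 - <<'E'
from h import *
n="wrist";P=T(n);p,d=ctrl.snapshot(n);W=cloud(n,d,P)
for r in ctrl.outline_of(n,"brayer_74"):
    f=fit(n,d,p,r["pixels"],W)
    if f: print(n,(np.array(r["point"])*[640,480]).round(),round(r["score"],2),f)
E
```

```text
clock: 22.95
eef_pos: [0.5729, 0.1229, 0.0945]
ee_rot: [179.8, 1.1, 3.8]
wrist_force: [-0.0, 0.2, -0.6]
finger_gap: 0.0395
finger_force: 0.0
pos [0.5809 0.1245 0.1738] rot [179.9  -0.    3.8] clk 23.25 now-axes [-0.1841 -0.117   0.0236] turn [ 0.0017  0.     -0.3617] after-axes [-0.1308 -0.1745  0.0238]
wrist [179. 336.] 0.97 {'yaw': 23.8, 'oA': array([0.4291, 0.2314]), 'oB': array([0.4265, 0.2303]), 'L': np.float64(0.168), 'width': np.float64(0.033), 'z': np.float64(0.03)}
wrist [326. 196.] 0.91 {'yaw': 4.8, 'oA': array([0.6084, 0.124 ]), 'oB': array([0.605 , 0.1238]), 'L': np.float64(0.168), 'width': np.float64(0.055), 'z': np.float64(0.059)}
wrist [119.  13.] 0.78 {'yaw': 84.9, 'oA': array([0.7248, 0.3568]), 'oB': array([0.7161, 0.2587]), 'L': np.float64(0.072), 'width': np.float64(0.012), 'z': np.float64(0.025)}
wrist [ 86. 166.] 0.76 {'yaw': 4.4, 'oA': array([0.601 , 0.2928]), 'oB': array([0.5968, 0.2925]), 'L': np.float64(0.167), 'width': np.float64(0.086), 'z': np.float64(0.059)}
wrist [207. 165.] 0.68 {'yaw': 2.1, 'oA': array([0.6074, 0.2071]), 'oB': array([0.6016, 0.2069]), 'L': np.float64(0.165), 'width': np.float64(0.071), 'z': np.float64(0.059)}
```

```bash
python3 -m pendant '50 0 0 0 0 0 -0.121;50 0 0 0 0 0 -0.121;50 0 0 0 0 0 -0.12;50 -0.026 -0.035 0.003 0 0 0;50 -0.026 -0.035 0.003 0 0 0' >/dev/null; python3 -m pendant '50 -0.026 -0.035 0.003 0 0 0;50 -0.026 -0.035 0.003 0 0 0;50 -0.026 -0.034 0 0 0 0;50 0 0 0 0 0 0;50 0 0 0 0 0 0'>/dev/null;python3 plan.py 0.3895 0.229 0.004 24.5;python3 - <<'E'
from h import *
n="wrist";P=T(n);p,d=ctrl.snapshot(n);W=cloud(n,d,P);cv2.imwrite("pics/w8.png",p[:,:,::-1])
for r in ctrl.outline_of(n,"brayer_26")[:4]:
    f=fit(n,d,p,r["pixels"],W)
    if f: print(n,(np.array(r["point"])*[640,480]).round(),round(r["score"],2),f)
E
```

```text
pos [0.3849 0.2277 0.1557] rot [-180.     0.7   24.6] clk 24.35 now-axes [0.0067 0.0008 0.1517] turn [-0.0004  0.0131  0.0025] after-axes [0.0047 0.0008 0.1517]
wrist [453.  59.] 0.93 {'yaw': 1.0, 'oA': array([0.6014, 0.2084]), 'oB': array([0.4915, 0.2065]), 'L': np.float64(0.061), 'width': np.float64(0.025), 'z': np.float64(0.06)}
wrist [590.  90.] 0.84 {'yaw': -175.8, 'oA': array([0.4759, 0.1189]), 'oB': array([0.5565, 0.1249]), 'L': np.float64(0.09), 'width': np.float64(0.027), 'z': np.float64(0.059)}
wrist [326. 196.] 0.61 {'yaw': 25.2, 'oA': array([0.423 , 0.2436]), 'oB': array([0.4201, 0.2422]), 'L': np.float64(0.168), 'width': np.float64(0.04), 'z': np.float64(0.029)}
wrist [303.  26.] 0.6 {'yaw': 127.4, 'oA': array([0.4421, 0.3633]), 'oB': array([0.5251, 0.2545]), 'L': np.float64(0.034), 'width': np.float64(0.026), 'z': np.float64(0.06)}
```

View pics/w8.png

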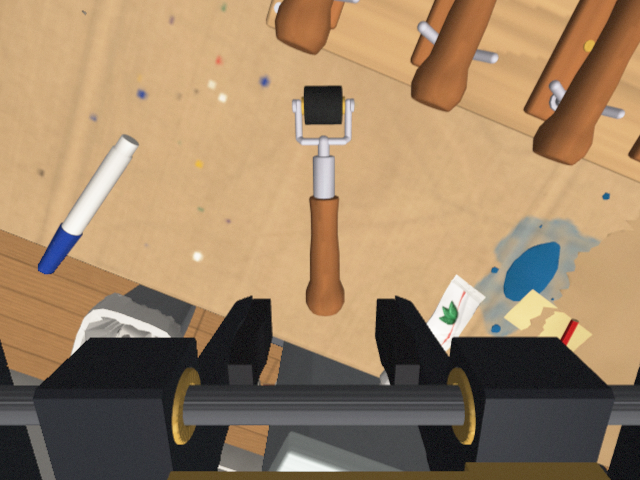

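The 26's handle is at column 325, straight under the gripper, and nothing is nearby.

```bash
python3 -m pendant '50 0.0055 0.0015 0.035 0 0.013 -0.006;50 0 0 0.035 0 0 0;50 0 0 0.035 0 0 0;50 0 0 0.02 0 0 0;50 0 0 0.012 0 0 0'>/dev/null; python3 -m pendant '50 0 0 0.006 0 0 0;50 0 0 0 0 0 0;50 0 0 0 0 0 0'; python3 plan.py 0.3907 0.2286 0.004 25
```

```text
clock: 25.25
eef_pos: [0.3932, 0.2292, 0.0153]
ee_rot: [-180.0, -0.3, 24.8]
wrist_force: [0.1, -0.1, -0.1]
finger_gap: 0.0437
finger_force: 0.0
pos [0.3932 0.2292 0.0153] rot [-180.    -0.3   24.8] clk 25.25 now-axes [-0.0026 -0.0005  0.0113] turn [-0.0009 -0.0044 -0.003 ] after-axes [-0.0025 -0.0005  0.0113]
```

```bash
python3 -m pendant '50 -0.0025 0 0.007 0 0 0;50 0 0 0.004 0 0 0;50 0 0 0 0 0 0';python3 -m pendant '10 0 0 0 0 0 0;10 0 0 0 0 0 0;10 0 0 0 0 0 0;10 0 0 0 0 0 0;10 0 0 0 0 0 0' 30;python3 -m pendant '10 0 0 -0.02 0 0 0;10 0 0 -0.04 0 0 0;10 0 0 -0.05 0 0 0;10 0 0 -0.02 0 0 0;10 0 0 0 0 0 0' 30;  python3 plan.py 0.577 0.034 0.1 3.8
```

```text
clock: 25.55
eef_pos: [0.3893, 0.2277, 0.0031]
ee_rot: [-180.0, -0.1, 24.9]
wrist_force: [-0.1, 0.6, 0.0]
finger_gap: 0.0437
finger_force: 0.0
clock: 26.05
eef_pos: [0.39, 0.2281, 0.0037]
ee_rot: [-179.9, -0.2, 24.8]
wrist_force: [-0.1, 0.7, 0.8]
finger_gap: 0.0207
finger_force: 30.0
clock: 26.55
eef_pos: [0.3922, 0.229, 0.1372]
ee_rot: [-179.9, -0.6, 24.9]
wrist_force: [0.1, -0.4, -0.9]
finger_gap: 0.0203
finger_force: 30.0
pos [0.3922 0.229  0.1372] rot [-179.9   -0.6   24.9] clk 26.55 now-axes [0.0853 0.2546 0.0378] turn [-0.003  -0.0104  0.3676] after-axes [0.1714 0.2068 0.0372]
```

```bash
python3 -m pendant '10 0 0 0 0 -0.008 0.1225;10 0 0 0 0 0 0.1225;10 0 0 0 0 0 0.1225;10 0.0245 0.0296 0 0 0 0;10 0.0245 0.0296 0 0 0 0' >/dev/null; python3 -m pendant '10 0.0245 0.0296 0 0 0 0;10 0.0245 0.0296 0 0 0 0;10 0.0245 0.0296 0 0 0 0;10 0.0245 0.0296 0 0 0 0;10 0.0245 0.0296 0 0 0 0'>/dev/null;  python3 -m pendant '10 0 0 0.02 0 0 0;10 0 0 0.015 0 0 0;10 0 0 0 0 0 0;10 0 0 0 0 0 0' >/dev/null;  python3 plan.py 0.577 0.034 0.034 3.8;python3 - <<'E'
from h import *
n="wrist";P=T(n);p,d=ctrl.snapshot(n);W=cloud(n,d,P); cv2.imwrite("pics/w9.png",p[:,:,::-1]);np.savez("pics/w9.npz",W=W)
m=(W[...,2]>.036)&(W[...,2]<.062)&(abs(W[...,0]-.6)<.03)&(abs(W[...,1]-.03)<.05)
N,l,st,ce=cv2.connectedComponentsWithStats(cv2.dilate(m.astype(np.uint8),np.ones((3,3),np.uint8)))
for i in range(1,N):
  q=W[(l==i)&m]
  if len(q)>20: print("tip",ce[i].round(),len(q),q.mean(0).round(4),q[:,2].max().round(3))
for v in range(180,360,12): print(v,W[v-1:v+2,324:327].mean((0,1)).round(4),p[v,325])
E
```

```text
pos [0.5721 0.0328 0.0956] rot [180.    0.6   3.8] clk 27.95 now-axes [ 0.0056 -0.0009  0.0616] turn [0.0004 0.0096 0.0008] after-axes [ 0.005  -0.0009  0.0616]
tip [356. 203.] 435 [0.6136 0.0183 0.0489] 0.057
tip [290. 203.] 441 [0.6113 0.0512 0.0487] 0.056
180 [0.634  0.0352 0.1086] [116 114 118]
192 [0.6303 0.035  0.1107] [208 205 216]
204 [0.6263 0.0347 0.1109] [211 209 218]
216 [0.622  0.0344 0.1105] [209 207 219]
228 [0.623  0.0345 0.1284] [191 186 194]
240 [0.6146 0.0339 0.1144] [192 191 198]
252 [0.6103 0.0336 0.1145] [195 192 205]
264 [0.606  0.0333 0.1147] [197 196 208]
276 [0.6015 0.033  0.1148] [199 201 214]
288 [0.5967 0.0327 0.1144] [201 204 218]
300 [0.5922 0.0324 0.1148] [198 199 214]
312 [0.5891 0.0322 0.1181] [168 107  61]
324 [0.5841 0.0319 0.1177] [164 104  58]
336 [0.579  0.0315 0.1175] [163 103  59]
348 [0.5738 0.0312 0.1172] [166 102  62]
```

View pics/w9.png

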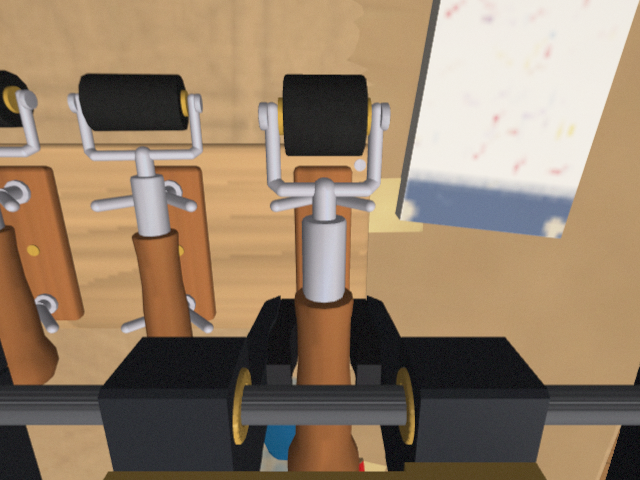

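The 26 is held straight above cradle 4, with its ferrule at (324,258) centred between the fork tips at (290,203) and (356,203). Shifting 6 mm forward and lowering.

```bash
python3 -m pendant '10 0.006 -0.0015 0 0 0 0;10 0 0 0.03 0 0 0;10 0 0 0.017 0 0 0;10 0 0 0.008 0 0 0;10 0 0 0 0 0 0'; python3 -m pendant '10 0 0 0.002 0 0 0;10 0 0 0 0 0 0;10 0 0 0 0 0 0'
```

```text
clock: 28.5
eef_pos: [0.5793, 0.0345, 0.0421]
ee_rot: [180.0, 0.4, 3.8]
wrist_force: [-0.5, -0.3, -1.0]
finger_gap: 0.0205
finger_force: 30.0
clock: 28.8
eef_pos: [0.5806, 0.0341, 0.0417]
ee_rot: [180.0, 0.2, 3.8]
wrist_force: [0.2, -1.0, -0.9]
finger_gap: 0.0208
finger_force: 30.0
```

```bash
python3 -m pendant '10 -0.001 0 0.003 0 0 0;10 0 0 0 0 0 0'; python3 -m pendant '10 0 0 0.002 0 0 0;10 0 0 0 0 0 0'; python3 -m pendant '10 0 0 0.0012 0 0 0;10 0 0 0 0 0 0'
```

```text
clock: 29.0
eef_pos: [0.5785, 0.034, 0.0375]
ee_rot: [180.0, 0.3, 3.8]
wrist_force: [0.1, -0.3, -0.9]
finger_gap: 0.0204
finger_force: 30.0
clock: 29.2
eef_pos: [0.5784, 0.034, 0.0353]
ee_rot: [180.0, 0.3, 3.8]
wrist_force: [-0.2, -1.0, -1.5]
finger_gap: 0.0206
finger_force: 30.0
clock: 29.4
eef_pos: [0.5786, 0.034, 0.0342]
ee_rot: [180.0, 0.3, 3.8]
wrist_force: [-0.4, -0.3, -2.0]
finger_gap: 0.0211
finger_force: 30.0
```

```bash
python3 -m pendant '10 0 0 0.001 0 0 0;10 0 0 0 0 0 0'; python3 -m pendant '10 0 0 0.001 0 0 0;10 0 0 0 0 0 0'
```

```text
clock: 29.6
eef_pos: [0.5789, 0.0339, 0.0336]
ee_rot: [179.9, 0.3, 3.8]
wrist_force: [-0.1, -1.2, -0.1]
finger_gap: 0.0206
finger_force: 30.0
clock: 29.8
eef_pos: [0.579, 0.0338, 0.0332]
ee_rot: [179.9, 0.3, 3.8]
wrist_force: [-2.2, -1.4, 4.9]
finger_gap: 0.0208
finger_force: 30.0
```

Contact made. Releasing, then raising the arm and checking everything from both fixed cameras and the wrist.

```bash
python3 -m pendant '45 0 0 -0.001 0 0 0;45 0 0 0 0 0 0;45 0 0 0 0 0 0;45 0 0 -0.02 0 0 0;45 0 0 -0.04 0 0 0'>/dev/null; python3 -m pendant '45 0 0 -0.04 0 0 0; 45 0 -0.035 -0.04 0 0 0;45 0 -0.035 -0.03 0 0 0;45 0 -0.035 -0.03 0 0 0;45 0 -0.03 0 0 0 0'>/dev/null; python3 -m pendant '45 0 0 0 0 0 0;45 0 0 0 0 0 0';python3 - <<'E'
from h import *
for n in("wrist","side"):
  P=T(n);p,d=ctrl.snapshot(n);W=cloud(n,d,P);cv2.imwrite(f"pics/end_{n}.png",p[:,:,::-1])
  for r in ctrl.outline_of(n,"brayer_74"):
    f=fit(n,d,p,r["pixels"],W)
    if f and n=="wrist": print(n,(np.array(r["point"])*[640,480]).round(),round(r["score"],2),f)
n="top";P=T(n);p,d=ctrl.snapshot(n);print([ (ray(n,*(np.array(r["point"])*[640,480]),0)).round(3) for r in ctrl.spot_point(n,"paint_cup")[:1]])
E
```

```text
clock: 31.0
eef_pos: [0.5705, 0.1671, 0.2304]
ee_rot: [179.9, 0.4, 3.9]
wrist_force: [-0.3, 0.0, 0.1]
finger_gap: 0.0396
finger_force: 0.0
wrist [198.  14.] 0.88 {'yaw': -97.5, 'oA': array([0.7119, 0.2193]), 'oB': array([0.7235, 0.3082]), 'L': np.float64(0.081), 'width': np.float64(0.033), 'z': np.float64(0.025)}
wrist [476. 195.] 0.77 {'yaw': 5.1, 'oA': array([0.615 , 0.0411]), 'oB': array([0.6122, 0.0408]), 'L': np.float64(0.168), 'width': np.float64(0.042), 'z': np.float64(0.059)}
wrist [170. 144.] 0.66 {'yaw': -0.1, 'oA': array([0.5998, 0.2902]), 'oB': array([0.5976, 0.2902]), 'L': np.float64(0.169), 'width': np.float64(0.087), 'z': np.float64(0.059)}
wrist [377. 175.] 0.63 {'yaw': 5.3, 'oA': array([0.6086, 0.1259]), 'oB': array([0.6051, 0.1256]), 'L': np.float64(0.168), 'width': np.float64(0.055), 'z': np.float64(0.059)}
wrist [273. 152.] 0.56 {'yaw': 2.6, 'oA': array([0.6045, 0.208 ]), 'oB': array([0.601 , 0.2078]), 'L': np.float64(0.168), 'width': np.float64(0.071), 'z': np.float64(0.059)}
[array([0.396, 0.522, 0.   ])]
```

View pics/end_wrist.png

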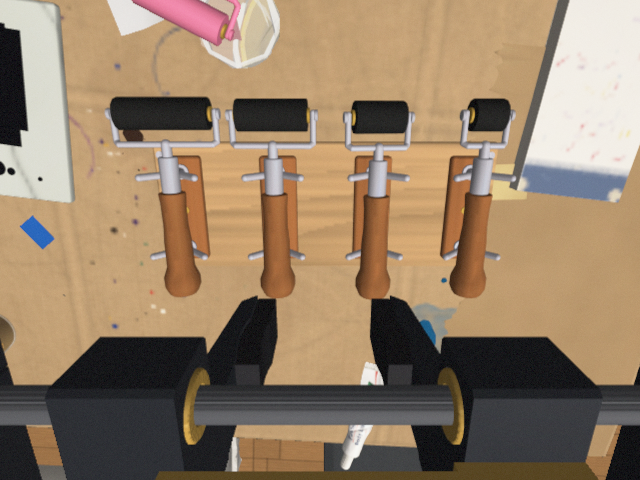

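View pics/end_side.png

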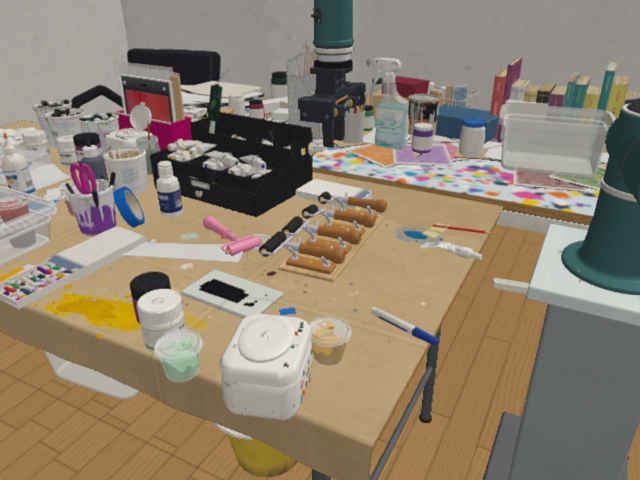

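All four rollers lie in both forks of their cradles, widths falling from the slab at left: roller centres at columns 163, 271, 380 and 489 in the wrist view. The handle tops are at equal height, the cup hasn't moved, and the arm is clear. Handing in.

```bash
python3 -c "
from rig import ctrl
print(ctrl.job_done())"
```

```text
the job is handed in; nothing more can be done
None
```

I handed the job in at about 31 s: all four rollers are seated in the rack, from the 74 mm one in cradle 1 by the ink slab to the 26 mm one in cradle 4, and the ochre cup has not moved; no verdict was shown.

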